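# Load a brass bar against the hidden stop of a lock-plug clamp head

## Task

Take the brass bar with the red end from the wooden rack, lay it in the V-groove with its plain end towards the green clamp head, and push it gently along the groove into the head until it is firmly home against the sprung stop hidden inside. Press it home for a moment without ramming it, then let go so that it stays lying in the groove and still bearing on the stop. Leave the steel bar and everything else on the counter where they are.

Things in the scene. Friction and masses are not known exactly. Their poses are not given: they have to be found in the camera images.
- bar_center (a point): centre of the brass bar: round, 20 mm thick, 150 mm long, 0.27 to 0.44 kg, last 20 mm at one end painted red. Its y axis runs along the bar towards the plain end; x and z turn as it rolls. It starts in one of the rack's two cradles, plain end roughly towards the head. Grip it anywhere from its middle to 35 mm towards the red end, for carrying and for pushing.
- bar_red_end (a point): centre of the red end face of the brass bar, 75 mm from its centre. This end stays outside the head.
- rack: wooden rack, base 150 x 100 x 10 mm, origin under its centre. Two cradles at x = -40 and +40 mm hold the bars along the rack's y axis, bar axis 45 mm above the counter, each on two V-supports 12 mm thick at y = -43 and +43 mm; between the supports it is free under the bars down to the base.
- rig: fixed loading rig, origin on the counter; its y axis runs along the V-groove into the head. Steel base 70 mm wide, 12 mm thick, y = -170 to +140 mm. The green head covers the groove from y = +20 to +130 mm: 70 mm wide, top at z = 86 mm, its tunnel 27 mm wide and reaching 15 mm above the bar axis.
- groove_mid (a point): point on the bar axis over the open V-rail, in the rig at (0, -70, 55) mm, axes as the rig's. A bar in the groove has its axis at x = 0, z = 55 mm; centred within 5 mm of this point it lies just before the head. The steel rail starts at y = -170 mm and is narrower (18 mm) than the bar, so fingers can straddle it. Sliding the bar takes about 1 to 6 N.
- mouth (a point): middle of the tunnel mouth on the bar axis, in the rig at (0, 20, 55) mm, axes as the rig's: y points into the head. The hidden stop, a steel plunger face, is set somewhere 18 to 53 mm beyond this point, different each time and not measured: find it by feel.
- stop_unit: black adjuster cap on the back of the head, 110 mm beyond the mouth; carries the hidden stop. The plunger first gives 5 mm on a faint spring (0.5 N), then meets a stiff one, 8 N/mm: that is home. 6 to 12 N on it for half a second seats the bar (under 4 N is not home), over 18 N damages it. Groove friction holds the freed bar against the faint spring; 5 mm back is off the stop.
- steel_bar_center (a point): centre of a bystander: steel-grey bar with a blue end, same size as the brass bar, in the other cradle.
- padlock_brass: bystander: brass padlock standing on the counter, 22 x 48 x 75 mm, origin under its centre.
- padlock_dark: bystander: dark padlock standing on the counter, 22 x 48 x 75 mm, origin under its centre.
- fob_red: bystander: red car-key fob, 36 x 58 x 14 mm, origin under its centre.
- fob_blue: bystander: blue car-key fob, 36 x 58 x 14 mm, origin under its centre.
- fob_black: bystander: black car-key fob, 36 x 58 x 14 mm, origin under its centre.
- lock_box: bystander: cardboard lock box with a red band, 90 x 150 x 55 mm, origin under its centre.
- mug: bystander: white mug, 80 mm wide, 90 mm tall, origin under its centre.
Things that resemble listed ones, but are neither listed nor needed, are in the scene too. Leave any black or purple look-alike of the part that bears bar_center alone.

How it is judged:
On the way, in this order (a step that is already met when the one before it is completed fails the run):
1. the brass bar lies in the V-groove, along it, plain end towards the head (x of bar_center in the frame of rig between -0.004 and 0.004 m and z of bar_center in the frame of rig between 0.051 and 0.059 m and angle between the y axis of bar_center and the y axis of rig, either way round below 0.06 rad and y of bar_red_end in the frame of rig below -0.04 m), for 0.2 s.
2. the bar is pressed home: it bears on the stop with more than 4 N for 0.2 s (contact force between bar and stop_unit above 4 N and horizontal distance between bar_red_end and mouth below 0.133 m and x of bar_center in the frame of rig between -0.004 and 0.004 m and z of bar_center in the frame of rig below 0.059 m), for 0.2 s.
At the end, for the whole second after the job is handed in: The brass bar lies at rest in the groove (axis within 4 mm sideways and in height, within 0.06 rad along it), red end outside the head, released, and still bears on the stop plunger (more than 0.1 N, that is within about 4 mm of fully home) (all of step 1 and contact force between bar and stop_unit above 0.1 N and linear speed of bar below 0.01 m/s); the robot touches nothing.
It fails at once if the stop is rammed: more than 18 N on it (contact force between bar and stop_unit above 18 N).
It fails at once if a bystander is disturbed: moved more than 20 mm (distance of any of steel_bar_center, padlock_brass, padlock_dark, fob_red, fob_blue, fob_black, lock_box, mug from where it was at the start of the episode above 0.02 m).
It also fails if it takes over 67 s, if anything falls off the work surface, if the arm or the gripper's body presses on something with over 40 N, if the wrist force passes 120 N, or if a joint passes its speed limit or range.

## Robot

A 6-joint arm with a two-finger parallel gripper is mounted at the origin on the work surface. World frame = base frame: x ahead of the robot, y to its left, z up, the work surface at z = 0. Lengths are in m, angles in rad, forces in N, time in s.
With the tool pointing down it reaches from about 0.35 to 0.775 m from the base axis. Payload 7.3 kg.
Tool frame: the origin (TCP) lies between the finger pads; the fingertips stand 8 mm ahead of it and the grasp point (between the pads) lies 11 mm behind it (robot.nose_length is the distance from the TCP to the fingertips, in m); z points along the fingers, y is the line along which they close (so a half turn about z gives the same grasp; the last joint's range is limited). The gripper opens to 92 mm and grips with 3 to 60 N. Pads are 19 mm wide; open, the fingers measure 130 mm over their backs; the gripper's body (75 mm by 190 mm) begins 47 mm behind the grasp point.
Start: joints at [0.971, 0.342, 1.524, -0, 1.275, -0.146], TCP at [0.23, 0.472, 0.235] pointing down, gripper open.
Joint ranges: [-2.53, 2.53], [-0.77, 2.02], [0.04, 2.7], [-1, 4.14], [0.28, 2.66], [-3.11, 3.11]. Speed limits (rad/s): [2.57, 2.57, 3.14, 3.14, 3.14, 3.14].

## Interface

Orientations are given as [roll, pitch, yaw] about the fixed x, y, z axes, in that order (R = Rz(yaw) Ry(pitch) Rx(roll)).
In Python, from cell import robot gives the robot as it stands. The module is installed in compiled form; this text tells all that it offers.
- The arm moves only by the shell command python3 -m jog 'ROWS' [FORCE]. ROWS is JSON, a list that holds one entry, the list of rows, each a list of 5 numbers: the gripper's target within -1 to 1 (fully open at 1, half-way at 0, shut at -1), then the shift along the tool's x, y, z in m, then the turn about the tool's z in rad. A call has 1 to 5 rows; each row is the pose to reach, as a shift and turn from the pose commanded when the call began, along the tool's axes at that moment; what a row does not reach only later rows make up. A row lasts 1/12 s, in which the tool goes at most 41.7 mm and 7.16 degrees, less where a joint would pass 70% of its speed; a pose out of reach is approached as far as the arm can. A call with a gripper value outside its range is refused whole. The fingers move at their own pace and stop on an object; FORCE is the grip in N (left out, the last holds). Time passes only in rows, so rows that repeat a pose let the fingers close. It gives the time, the measured TCP pose, the force, the opening and the grip force at its end, in the units of the state.
- robot.observe(): the state, without advancing time (a new reading comes with each control period).
- robot.read_camera(name): name is "scene" or "top" or "wrist"; returns the picture (384x512x3 uint8, red, green, blue); there is no depth.
- robot.camera_model(name): a dict with "camera_matrix" (3x3 intrinsics, pixels), "position" and "attitude" of the camera in the world; the wrist camera has in their place "mount" (4x4, takes a point from camera to tool coordinates, whose origin is the TCP and whose axes are the flange's). Camera axes: x right, y down, z forward; pixel columns grow to the right and rows downward; lengths in m; the calibration is good to about 2 mm. A picture is of the moment at which its call begins: read the wrist's pose just before it. camera_model takes no time and is no camera call.
- robot.hand_in(): hands the job in; it is judged then, once.
The state is a dict: "time": time; "qpos": joint angles; "qvel": joint speeds; "joint_efforts": joint torques, N m; "tool_pos": TCP position; "tool_rot": TCP orientation; "contact_force": force on the tool from outside, world axes, zero at the start; "torque": the same for the moment, N m; "opening": finger opening in m; "grip_force": force on a finger pad.
Only numpy, scipy, OpenCV 4.12 (cv2) and the standard library are available. Lean on these libraries where they do the work, as an engineer would, in place of code of your own. Each camera call takes 0.05 s, during which the arm holds its last target. There are 200 camera calls.

## Working session

There is one attempt and no reset: what is moved stays moved. The work goes in short steps, Python scripts to look and compute and a shell command to move; the robot and the scene stay as the last step left them, time stands still between calls to the robot, and variables do not carry over. Pictures are saved under pics/ and viewed, at most 10 in all, crops included, and the job is handed in when it is done.

```bash
mkdir -p pics; cat > h.py <<'E'
import numpy as np, cv2
from cell import robot
from scipy.spatial.transform import Rotation as R
def cam(name):
    m=robot.camera_model(name); K=np.array(m["camera_matrix"])
    if "mount" in m:
        s=robot.observe(); T=np.eye(4); T[:3,:3]=rot(s["tool_rot"]); T[:3,3]=s["tool_pos"]
        T=T@np.array(m["mount"]); return K,T[:3,3],T[:3,:3]
    a=np.array(m["attitude"]); A=a if a.shape==(3,3) else rot(a)
    return K,np.array(m["position"]),A
def rot(a):
    a=np.array(a)
    return a if a.shape==(3,3) else R.from_euler('xyz',a).as_matrix()
def ray(c,uv,z):
    K,p,A=c; d=A@np.linalg.inv(K)@np.array([*uv,1.]); return p+d*(z-p[2])/d[2]
def proj(c,P):
    K,p,A=c; q=K@(A.T@(np.array(P)-p)); return q[:2]/q[2]
def save(n,im,s=1):
    cv2.imwrite(f"pics/{n}.png",cv2.cvtColor(cv2.resize(im,None,fx=s,fy=s,interpolation=cv2.INTER_CUBIC),cv2.COLOR_RGB2BGR))
E
python3 - <<'E'
from h import *
print(robot.observe())
for n in("scene","top","wrist"): print(n,robot.camera_model(n))
t=robot.read_camera("top"); s=robot.read_camera("scene")
np.save("top.npy",t);np.save("scene.npy",s)
save("top1",t,1.5);save("scene1",s,1.5)
E
```

```text
{'time': 0.0, 'qpos': array([ 9.71010084e-01,  3.42721721e-01,  1.52502888e+00,  2.32827967e-05,
        1.27537294e+00, -1.46008675e-01]), 'qvel': array([ 0.00087364, -0.00136988,  0.00112083, -0.00045908, -0.00162567,
        0.00093629]), 'joint_efforts': array([ 6.20807623e-04, -4.31233978e+01, -2.44224447e+01,  7.19093322e-02,
        5.58792707e-02, -1.26956065e-04]), 'tool_pos': array([0.22989527, 0.47155256, 0.23404132]), 'tool_rot': array([-3.14008130e+00, -2.44755883e-04,  2.68780811e+00]), 'contact_force': array([-1.16838466, -0.06999009, -0.47978756]), 'torque': array([-0.02948194, -0.04833559,  0.02804169]), 'grip_force': 0.0, 'opening': 0.0915712059027423}
scene {'camera_matrix': array([[431.22978098,   0.        , 252.39308851],
       [  0.        , 431.22978098, 196.82173698],
       [  0.        ,   0.        ,   1.        ]]), 'position': array([0.95637453, 0.51296567, 0.92838658]), 'attitude': array([-2.42167754,  0.00280326,  2.54537295])}
top {'camera_matrix': array([[392.12642667,   0.        , 260.16448976],
       [  0.        , 392.12642667, 189.81156527],
       [  0.        ,   0.        ,   1.        ]]), 'position': array([ 0.4052118 , -0.08872031,  1.07829631]), 'attitude': array([-2.99403908e+00,  9.52914511e-04, -1.55707681e+00])}
wrist {'camera_matrix': array([[321.27412866,   0.        , 254.5357946 ],
       [  0.        , 321.27412866, 197.04470732],
       [  0.        ,   0.        ,   1.        ]]), 'mount': array([[-1.89485620e-04, -9.65737578e-01, -2.59520510e-01,
         6.98200478e-02],
       [ 9.99999982e-01, -1.87125925e-04, -3.37972493e-05,
         2.00597840e-04],
       [-1.59237418e-05, -2.59520512e-01,  9.65737596e-01,
        -1.50289139e-01],
       [ 0.00000000e+00,  0.00000000e+00,  0.00000000e+00,
         1.00000000e+00]])}
```

View pics/top1.png

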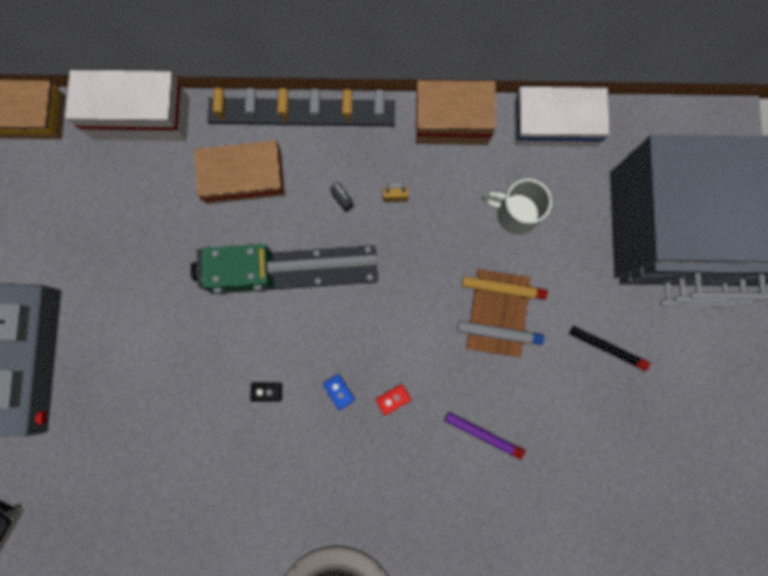

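View pics/scene1.png

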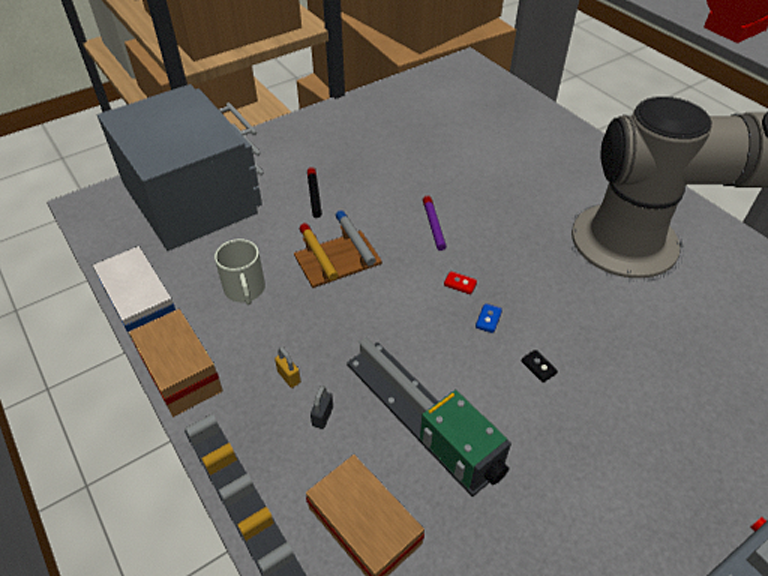

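Candidates in top1 (1.5x pixels): the brass bar with red end at (505,288) in the rack's upper cradle; the steel bar with blue end at (500,333) in the other cradle; the black look-alike at (610,348) and the purple one at (485,435), both lying on the counter. Only the first is brass, red-ended and in the rack, with its plain end to the left, towards the green head at (233,268). The rail runs right from the head to (378,265).

```bash
python3 - <<'E'
from h import *
t=np.load("top.npy"); s=np.load("scene.npy")
hsv=cv2.cvtColor(t,cv2.COLOR_RGB2HSV); c=cam("top")
def reg(m,x0,x1,y0,y1):
    o=np.zeros_like(m); o[y0:y1,x0:x1]=m[y0:y1,x0:x1]; return o
br=reg(cv2.inRange(hsv,(15,120,110),(30,255,255)),300,370,178,205)
rd=reg(cv2.inRange(hsv,(0,150,90),(8,255,255))|cv2.inRange(hsv,(172,150,90),(180,255,255)),340,370,185,205)
gr=reg(cv2.inRange(hsv,(50,80,30),(90,255,255)),120,190,150,205)
dk=reg(cv2.inRange(hsv,(0,0,0),(180,255,75)),120,260,155,200)
for n,m,z in(("brass",br,.05),("red",rd,.05),("green",gr,.086),("dark",dk,.012)):
    m=cv2.morphologyEx(m,cv2.MORPH_OPEN,np.ones((2,2)))
    cs=max(cv2.findContours(m,0,1)[0],key=cv2.contourArea)
    b=cv2.boxPoints(cv2.minAreaRect(cs)); print(n,cv2.contourArea(cs),b.round(1).tolist()); 
    P=np.array([ray(c,q,z)[:2] for q in b]); print(P.round(4).tolist(),'mean',P.mean(0).round(4))
save("crop_rack",t[165:245,290:440],5)
save("crop_rig",t[150:205,115:265],5)
E
```

```text
brass 330.0 [[308.8999938964844, 192.3000030517578], [310.3999938964844, 183.39999389648438], [358.79998779296875, 191.5], [357.29998779296875, 200.39999389648438]]
[[0.5531, -0.2149], [0.577, -0.219], [0.5572, -0.3468], [0.5333, -0.3424]] mean [ 0.5551 -0.2808]
red 22.5 [[359.0, 194.0], [364.0, 194.0], [364.0, 199.0], [359.0, 199.0]]
[[0.5504, -0.3473], [0.5505, -0.3606], [0.5372, -0.3602], [0.537, -0.347]] mean [ 0.5438 -0.3538]
green 971.5 [[134.10000610351562, 166.8000030517578], [180.10000610351562, 163.1999969482422], [182.3000030517578, 192.3000030517578], [136.3000030517578, 195.8000030517578]]
[[0.6084, 0.2406], [0.6193, 0.1222], [0.5436, 0.1131], [0.5329, 0.2303]] mean [0.576  0.1765]
dark 687.0 [[174.10000610351562, 182.3000030517578], [251.39999389648438, 176.60000610351562], [252.3000030517578, 188.5], [175.0, 194.1999969482422]]
[[0.5814, 0.152], [0.6002, -0.0608], [0.5669, -0.0637], [0.5483, 0.148]] mean [0.5742 0.0439]
```

View pics/crop_rack.png

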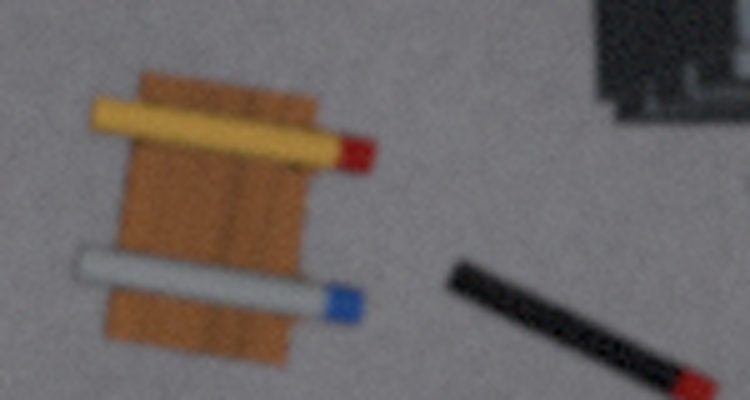

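The crop confirms it: the brass bar runs from its plain end (93,114) to its red end (376,156), in the upper cradle. Next I look at the rig with the wrist camera.

```bash
for i in 1 2 3; do :; done
python3 -m jog '[[[1,-0.035,-0.015,0,0],[1,-0.07,-0.03,0,0],[1,-0.1,-0.043,0,0],[1,-0.132,-0.057,0,0],[1,-0.162,-0.07,0,0]]]' >/dev/null
python3 -m jog '[[[1,-0.035,-0.015,0,0],[1,-0.07,-0.03,0,0],[1,-0.1,-0.043,0,0],[1,-0.132,-0.057,0,0],[1,-0.162,-0.07,0,0]]]' >/dev/null
python3 -m jog '[[[1,-0.035,-0.015,0,0],[1,-0.07,-0.03,0,0],[1,-0.1,-0.043,0,0],[1,-0.132,-0.057,0,0],[1,-0.162,-0.07,0,0]]]'
python3 -m jog '[[[1,0,0,0,0.11],[1,0,0,0,0.22],[1,0,0,0,0.33],[1,0,0,0,0.44],[1,0,0,0,0.55]]]' >/dev/null
python3 -m jog '[[[1,0,0,0,0.11],[1,0,0,0,0.22],[1,0,0,0,0.33],[1,0,0,0,0.43],[1,0,0,0,0.48]]]' >/dev/null
python3 -m jog '[[[1,0,0,0,0],[1,0,0,0,0],[1,0,0,0,0]]]'
python3 - <<'E'
from h import *
import pickle
c=cam("wrist"); w=robot.read_camera("wrist"); pickle.dump((c,w),open("w1.pkl","wb")); save("wrist1",w,1.5)
print(c[1], c[2].round(3).tolist())
E
```

```text
time: 1.35
tool_pos: [0.5757, 0.0683, 0.2343]
tool_rot: [-3.141, -0.001, 2.687]
contact_force: [-0.1, 0.9, 0.3]
opening: 0.0919
grip_force: 0.0
time: 2.43
tool_pos: [0.5748, 0.0701, 0.2345]
tool_rot: [-3.141, -0.0, 1.659]
contact_force: [0.2, -0.3, 0.9]
opening: 0.0919
grip_force: 0.0
[0.5686581  0.1397347  0.38478363] [[0.996, 0.086, 0.022], [0.088, -0.962, -0.259], [-0.001, 0.259, -0.966]]
```

View pics/wrist1.png

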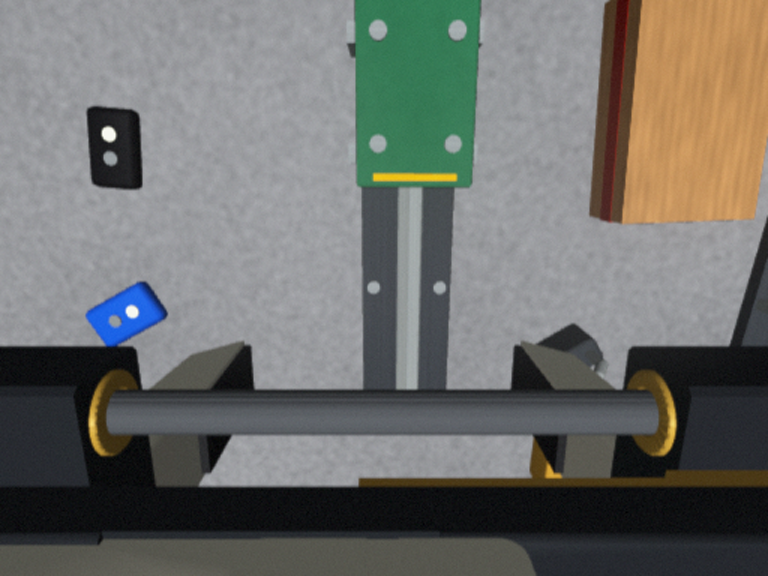

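The picture shows the green head with its front top edge along y≈187, from x≈357 to 473. The rail strip is at x≈397–423 and the dark base at x≈362–455. Now I measure the rig axis.

```bash
python3 - <<'E'
from h import *
import pickle
c,w=pickle.load(open("w1.pkl","rb"))
hsv=cv2.cvtColor(w,cv2.COLOR_RGB2HSV); g=cv2.GaussianBlur(cv2.cvtColor(w,cv2.COLOR_RGB2GRAY),(3,3),0).astype(int)
print(g[150,230:315].tolist())
gr=cv2.inRange(hsv,(50,80,30),(90,255,255))|cv2.inRange(hsv,(20,150,120),(32,255,255))
L=[];Rr=[];B=[]
for v in range(20,118,4):
    u=np.where(gr[v,220:330])[0]+220; L.append(ray(c,(u[0],v),.086)[:2]); Rr.append(ray(c,(u[-1]+1,v),.086)[:2])
for u in range(245,310,4):
    v=np.where(gr[80:140,u])[0]+80; B.append(ray(c,(u,v[-1]+1),.086)[:2])
def line(P):
    vx,vy,x,y=cv2.fitLine(np.float32(P),cv2.DIST_HUBER,0,.001,.001).ravel(); return np.array([x,y]),np.array([vx,vy])
for n,P in(("L",L),("R",Rr),("front",B)):
    p,d=line(P); print(n,p.round(4),d.round(4),'deg',np.degrees(np.arctan2(d[1],d[0])).round(2))
bl=[];brr=[];rl=[];rr=[]
for v in range(130,250,4):
    r=g[v]; 
    dk=np.where(r[230:320]<85)[0]+230; bl.append(ray(c,(dk[0],v),.012)[:2]); brr.append(ray(c,(dk[-1]+1,v),.012)[:2])
    i=np.arange(255,292); li=i[r[255:292]>100]; rl.append((li[0],v)); rr.append((li[-1]+1,v))
for n,P in(("baseL",bl),("baseR",brr),("railL",[ray(c,q,.05)[:2] for q in rl]),("railR",[ray(c,q,.05)[:2] for q in rr])):
    p,d=line(P); print(n,p.round(4),d.round(4),'deg',np.degrees(np.arctan2(d[1],d[0])).round(2), 'x at y=.05:',(p[0]+d[0]/d[1]*(.05-p[1])).round(4))
E
```

```text
[162, 160, 157, 156, 157, 159, 160, 161, 161, 159, 144, 112, 85, 77, 77, 78, 78, 77, 77, 77, 77, 77, 77, 76, 76, 77, 77, 76, 75, 75, 75, 75, 75, 78, 92, 119, 144, 153, 154, 153, 153, 154, 158, 165, 169, 170, 170, 169, 166, 158, 136, 105, 83, 76, 75, 75, 75, 75, 75, 76, 76, 76, 76, 77, 77, 78, 78, 77, 76, 76, 80, 100, 133, 151, 152, 151, 150, 151, 154, 156, 157, 157, 157, 156, 156]
L [0.5505 0.175 ] [ 0.089 -0.996] deg -84.9
R [0.6194 0.1797] [ 0.0874 -0.9962] deg -84.99
front [0.5834 0.1286] [0.9958 0.0911] deg 5.23
baseL [0.5629 0.0466] [ 0.0791 -0.9969] deg -85.46 x at y=.05: 0.5626
baseR [0.6296 0.0551] [ 0.0844 -0.9964] deg -85.16 x at y=.05: 0.6301
railL [0.5866 0.0548] [ 0.0852 -0.9964] deg -85.11 x at y=.05: 0.587
railR [0.604  0.0563] [ 0.0855 -0.9963] deg -85.09 x at y=.05: 0.6045
```

```bash
python3 -m jog '[[[1,-0.037,-0.005,0,0],[1,-0.074,-0.01,0,0],[1,-0.11,-0.015,0,0],[1,-0.147,-0.02,0,0],[1,-0.18,-0.025,0,0]]]' >/dev/null
python3 -m jog '[[[1,-0.037,-0.005,0,0.05],[1,-0.074,-0.01,0,0.1],[1,-0.11,-0.015,0,0.15],[1,-0.147,-0.02,0,0.2],[1,-0.172,-0.026,0,0.23]]]' >/dev/null
python3 -m jog '[[[0.2,0,0,0,0],[0.2,0,0,0,0],[0.2,0,0,0,0]]]'
python3 - <<'E'
from h import *
import pickle
c=cam("wrist"); w=robot.read_camera("wrist"); pickle.dump((c,w),open("w2.pkl","wb")); save("wrist2",w,1.5)
hsv=cv2.cvtColor(w,cv2.COLOR_RGB2HSV)
br=cv2.inRange(hsv,(15,120,90),(32,255,255)); rd=cv2.inRange(hsv,(0,150,70),(8,255,255))|cv2.inRange(hsv,(172,150,70),(180,255,255))
for n,m in(("brass",br),("red",rd)):
    for cs in cv2.findContours(m,0,1)[0]:
        a=cv2.contourArea(cs)
        if a>150:
            b=cv2.boxPoints(cv2.minAreaRect(cs)); print(n,a,(b*1.5).round(0).tolist(),[ray(c,q,.045)[:2].round(4).tolist() for q in b])
E
```

```text
time: 3.57
tool_pos: [0.5546, -0.2844, 0.2345]
tool_rot: [-3.141, -0.001, 1.429]
contact_force: [0.3, -0.1, -0.4]
opening: 0.0764
grip_force: 0.0
brass 217.5 [[133.0, 379.0], [151.0, 378.0], [155.0, 454.0], [136.0, 455.0]] [[0.3535, -0.3436], [0.3676, -0.345], [0.3525, -0.4101], [0.3377, -0.4087]]
brass 273.0 [[607.0, 454.0], [611.0, 376.0], [631.0, 377.0], [627.0, 455.0]] [[0.7115, -0.4614], [0.7154, -0.3935], [0.7306, -0.3964], [0.7274, -0.4644]]
brass 2164.5 [[372.0, 164.0], [400.0, 164.0], [400.0, 346.0], [372.0, 346.0]] [[0.558, -0.2125], [0.5772, -0.2152], [0.5597, -0.3467], [0.5385, -0.3436]]
red 235.0 [[374.0, 346.0], [398.0, 346.0], [398.0, 372.0], [374.0, 372.0]] [[0.5396, -0.3438], [0.5575, -0.3464], [0.5547, -0.3669], [0.5366, -0.3643]]
red 1842.5 [[17.0, 12.0], [54.0, -22.0], [119.0, 51.0], [82.0, 84.0]] [[0.3499, -0.0893], [0.3791, -0.0749], [0.4072, -0.1204], [0.3775, -0.1361]]
```

View pics/wrist2.png

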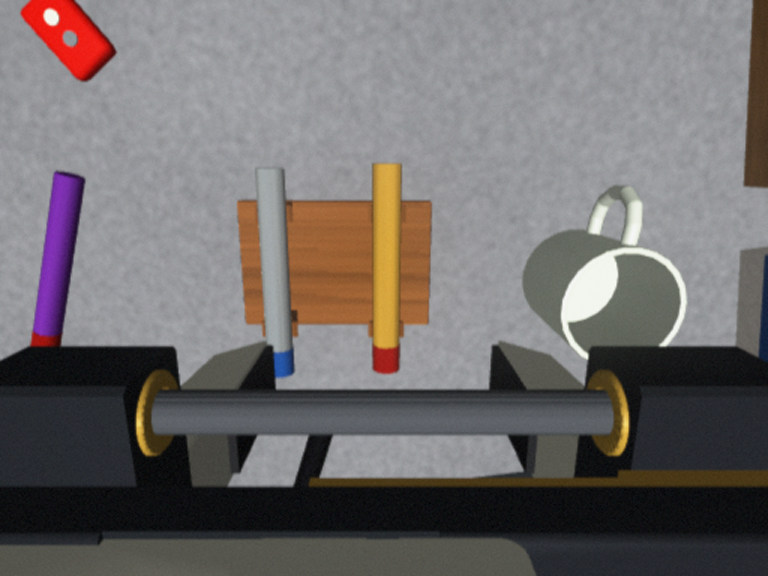

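The picture shows the brass bar standing upright in the image, plain end (386,164), red end (386,372), and well aligned with the tool. The steel bar is at x≈272, the mug at (600,290) and the rack base spans rows 200–323. I shift to 18 mm on the red side of the bar's centre and descend.

```bash
python3 -m jog '[[[0.2,-0.023,0.003,0.02,0],[0.2,-0.023,0.003,0.055,0],[0.2,-0.023,0.003,0.09,0],[0.2,-0.023,0.003,0.12,0],[0.2,-0.023,0.003,0.14,0]]]' >/dev/null
python3 -m jog '[[[0.2,0,0,0.02,0],[0.2,0,0,0.035,0],[0.2,0,0,0.05,0],[0.2,0,0,0.06,0],[0.2,0,0,0.06,0]]]'
python3 -m jog '[[[-0.4,0,0,0,0],[-0.6,0,0,0,0],[-1,0,0,0,0],[-1,0,0,0,0],[-1,0,0,0,0]]]' 40
python3 -m jog '[[[-1,0,0,0,0],[-1,0,0,0,0],[-1,0,0,0,0],[-1,0,0,0,0]]]'
```

```text
time: 4.45
tool_pos: [0.5537, -0.3061, 0.0326]
tool_rot: [-3.138, -0.002, 1.43]
contact_force: [-0.3, -0.2, -0.3]
opening: 0.0551
grip_force: 0.0
time: 4.87
tool_pos: [0.5547, -0.3084, 0.0355]
tool_rot: [3.14, 0.001, 1.428]
contact_force: [0.1, 0.0, -1.2]
opening: 0.0263
grip_force: 0.0
time: 5.2
tool_pos: [0.5541, -0.3083, 0.0351]
tool_rot: [-3.141, 0.0, 1.428]
contact_force: [-4.0, -0.1, 5.6]
opening: 0.019
grip_force: 40.0
```

```bash
python3 -m jog '[[[-1,0,0,-0.01,0],[-1,0,0,-0.03,0],[-1,0,0,-0.055,0],[-1,0,0,-0.08,0],[-1,0,0,-0.1,0]]]'
python3 -m jog '[[[-1,0.02,0,0,0],[-1,0.055,0,0,0],[-1,0.09,-0.001,0,0],[-1,0.125,-0.001,0,0],[-1,0.16,-0.001,0,0]]]' >/dev/null
python3 -m jog '[[[-1,0.035,0,0,-0.05],[-1,0.07,0,0,-0.1],[-1,0.105,0,0,-0.15],[-1,0.14,-0.001,0,-0.2],[-1,0.168,-0.001,0,-0.231]]]' >/dev/null
python3 -m jog '[[[-1,0,0,0,0],[-1,0,0,0,0],[-1,0,0,0,0],[-1,0,0,0,0]]]'
python3 - <<'E'
from h import *
import pickle
c=cam("wrist"); w=robot.read_camera("wrist"); pickle.dump((c,w),open("w3.pkl","wb")); save("wrist3",w,1.5)
s=robot.observe(); print(s["tool_pos"],s["tool_rot"])
zb=s["tool_pos"][2]+.011; print(zb)
hsv=cv2.cvtColor(w,cv2.COLOR_RGB2HSV)
br=cv2.inRange(hsv,(15,120,90),(32,255,255))
n,lab,st,ce=cv2.connectedComponentsWithStats(br); print(st[st[:,4]>150])
sv=robot.read_camera("scene"); np.save("scene3.npy",sv)
E
```

```text
time: 5.62
tool_pos: [0.5547, -0.3082, 0.1364]
tool_rot: [3.141, 0.0, 1.428]
contact_force: [0.7, -0.3, -3.6]
opening: 0.0187
grip_force: 40.0
time: 6.78
tool_pos: [0.599, 0.0157, 0.1346]
tool_rot: [-3.141, 0.0, 1.657]
contact_force: [0.4, -0.8, -3.3]
opening: 0.0187
grip_force: 40.0
[0.59907829 0.01552141 0.13466458] [-3.14147153e+00  6.90152939e-05  1.65699527e+00]
0.14566457793217602
[[     0      0    512    384 179562]
 [   455      0     57     82   3606]
 [   209     12     91     10    826]
 [   231     40     49    220   9921]
 [   207    249      6     55    252]
 [   293    248     10     56    335]
 [   225    290     60     33   1257]]
```

View pics/wrist3.png

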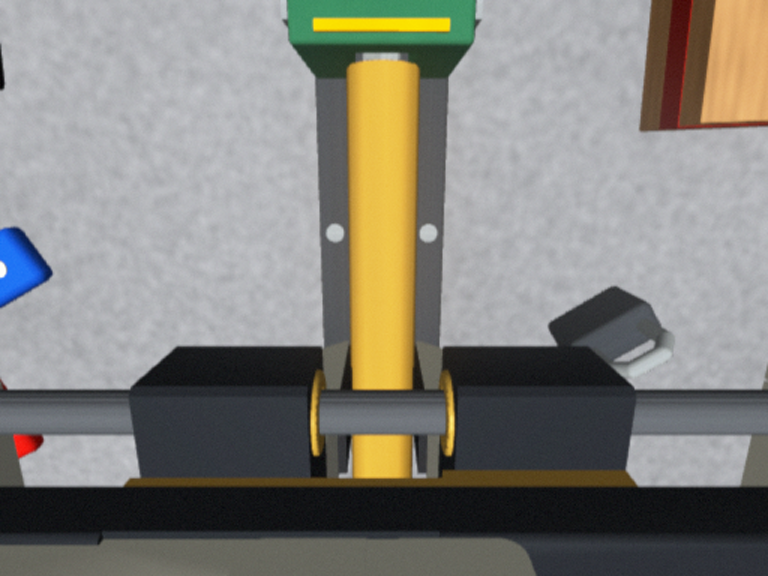

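The wrist view shows the bar at x≈348–419, centred over the base at x≈318–446 and parallel to it, with its plain end at row 62 just short of the head. I check its level and its lateral offset numerically before lowering.

```bash
python3 - <<'E'
from h import *
import pickle
c,w=pickle.load(open("w3.pkl","rb")); K,p,A=c
sat=cv2.GaussianBlur(cv2.cvtColor(w,cv2.COLOR_RGB2HSV)[...,1],(3,3),0).astype(float)
g=cv2.GaussianBlur(cv2.cvtColor(w,cv2.COLOR_RGB2GRAY),(3,3),0).astype(float)
def cross(r,u0,u1,th):
    for u in range(u0,u1):
        if (r[u]-th)*(r[u+1]-th)<=0: return u+(th-r[u])/(r[u+1]-r[u]+1e-9)
v=np.arange(55,222,3)
l=np.array([cross(sat[i],222,250,110) for i in v]); 
r=np.array([cross(sat[i],262,292,110) for i in v])
fl=np.polyfit(v,l,1);fr=np.polyfit(v,r,1); vp=np.roots(fl-fr)[0]
d=A@np.linalg.inv(K)@np.array([np.polyval(fl,vp),vp,1]); d/=-np.linalg.norm(d)
if d[1]<0:d=-d
print("resid",np.std(l-np.polyval(fl,v)),np.std(r-np.polyval(fr,v)))
print("bar dir",d.round(4),"heading",np.degrees(np.arctan2(d[1],d[0])),"pitch up deg",np.degrees(np.arcsin(d[2])))
# axis point: plane normals
n1=np.cross(A@np.linalg.inv(K)@[np.polyval(fl,60),60,1],A@np.linalg.inv(K)@[np.polyval(fl,200),200,1]);n2=np.cross(A@np.linalg.inv(K)@[np.polyval(fr,60),60,1],A@np.linalg.inv(K)@[np.polyval(fr,200),200,1])
n1/=np.linalg.norm(n1);n2/=np.linalg.norm(n2)
if n1@n2<0:n2=-n2
# half-angle between the tangent planes gives distance
h=np.arccos(n1@n2)/2; print("axis distance",.01/np.sin(h))
nm=(n1+n2)/np.linalg.norm(n1+n2) # mid plane contains axis
n=np.array([.9961,.0882,0])
for s in(-.06,.06):
    # x of axis at height z=.1457, along coordinate s(world y)
    y=.03+s; x=p[0]-(nm[1]*(y-p[1])+nm[2]*(.1457-p[2]))/nm[0]; print("lateral",(np.array([x,y,0])@n).round(4),"vs .598")
bl=[];bR=[]
for i in range(70,220,5):
    a=cross(g[i],200,225,115); b=cross(g[i][::-1],511-315,511-285,115)
    if a and b: bl.append(ray(c,(a,i),.012)@n); bR.append(ray(c,(511-b,i),.012)@n)
print("base mid",np.median(bl),np.median(bR),(np.median(bl)+np.median(bR))/2)
E
```

```text
resid 0.0608607727034294 0.06244988105398912
bar dir [-0.0839  0.9964 -0.0096] heading 94.81302755777502 pitch up deg -0.5522326919006031
axis distance 0.14316274349899227
lateral 0.5978 vs .598
lateral 0.5983 vs .598
base mid 0.563389386648693 0.6320990084822616 0.5977441975654774
```

Level and centred within 0.5 mm. I lower it, slowly at the end.

```bash
python3 -m jog '[[[-1,0,0,0.02,0],[-1,0,0,0.04,0],[-1,0,0,0.06,0],[-1,0,0,0.072,0],[-1,0,0,0.08,0]]]'
python3 -m jog '[[[-1,0,0,0.002,0],[-1,0,0,0.004,0],[-1,0,0,0.006,0],[-1,0,0,0.006,0],[-1,0,0,0.006,0]]]'
python3 -m jog '[[[-1,0,0,0.001,0],[-1,0,0,0.002,0],[-1,0,0,0.003,0],[-1,0,0,0.003,0],[-1,0,0,0.003,0]]]'
```

```text
time: 7.3
tool_pos: [0.5983, 0.0158, 0.053]
tool_rot: [-3.139, -0.0, 1.657]
contact_force: [-1.3, 0.6, -3.6]
opening: 0.0187
grip_force: 40.0
time: 7.72
tool_pos: [0.5996, 0.0167, 0.0494]
tool_rot: [3.14, 0.0, 1.659]
contact_force: [-0.2, -0.0, -3.6]
opening: 0.0191
grip_force: 40.0
time: 8.13
tool_pos: [0.5993, 0.0168, 0.0458]
tool_rot: [3.141, -0.0, 1.659]
contact_force: [-0.1, 0.0, -3.2]
opening: 0.0187
grip_force: 40.0
```

```bash
python3 -m jog '[[[-1,0,0,0.0005,0],[-1,0,0,0.001,0],[-1,0,0,0.001,0],[-1,0,0,0.001,0]]]'
python3 -m jog '[[[-1,0,0,0.0005,0],[-1,0,0,0.001,0],[-1,0,0,0.001,0],[-1,0,0,0.001,0]]]'|grep -E "pos|force"
python3 -m jog '[[[-1,0,0,0.0005,0],[-1,0,0,0.001,0],[-1,0,0,0.001,0],[-1,0,0,0.001,0]]]'|grep -E "pos|force"
```

```text
time: 8.47
tool_pos: [0.5993, 0.0168, 0.0457]
tool_rot: [3.141, 0.0, 1.659]
contact_force: [-3.6, -0.8, 4.6]
opening: 0.0192
grip_force: 40.0
tool_pos: [0.5993, 0.0168, 0.0457]
contact_force: [-5.8, -0.5, 11.9]
grip_force: 40.0
tool_pos: [0.5993, 0.0168, 0.0456]
contact_force: [-9.0, 0.5, 18.6]
grip_force: 40.0
```

```bash
python3 -m jog '[[[-1,0,-0.0005,-0.001,0],[-1,0,-0.001,-0.002,0],[-1,0,-0.001,-0.002,0],[-1,0,-0.001,-0.002,0]]]' 20
python3 -m jog '[[[-0.5,0,0,0,0],[-0.3,0,0,0,0],[-0.3,0,0,0,0],[-0.3,0,0,0,0]]]'
python3 - <<'E'
from h import *
s=robot.read_camera("scene"); c=cam("scene"); q=proj(c,(.597,.034,.055)); print(q)
u,v=q.astype(int); save("scene4",s[v-80:v+70,u-90:u+90],4)
E
```

```text
time: 9.47
tool_pos: [0.5985, 0.0167, 0.0452]
tool_rot: [3.141, 0.0, 1.659]
contact_force: [0.0, 0.6, 4.8]
opening: 0.0197
grip_force: 20.0
time: 9.8
tool_pos: [0.5981, 0.0166, 0.0444]
tool_rot: [-3.141, -0.0, 1.659]
contact_force: [0.0, 0.6, -0.4]
opening: 0.0317
grip_force: 0.0
[265.05957943 248.55573683]
```

View pics/scene4.png

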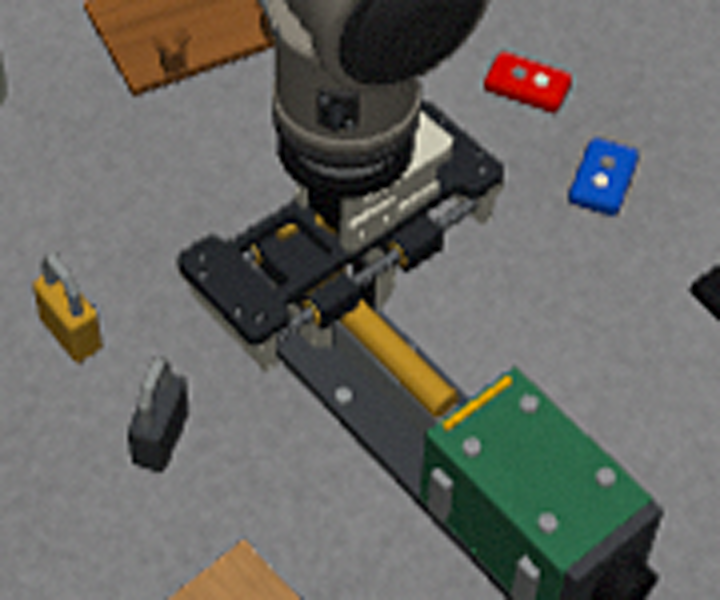

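The bar lies in the groove just before the head's yellow-marked mouth, straight along the rail, with the fingers open around it. I re-grip it and slide it the part of the way that is surely free.

```bash
cat > ok.py <<'E'
import sys; from h import *
s=robot.observe(); f=s["contact_force"]; d=np.array([-.0875,.9962,0]); F=-f@d; lat=f@np.array([.9962,.0875,0])
p=s["tool_pos"]; print("t %.2f y_tcp %.4f push %.1f lat %.1f fz %.1f open %.4f"%(s["time"],p@d-.0567,F,lat,f[2],s["opening"]))
sys.exit(F>float(sys.argv[1]))
E
python3 -m jog '[[[-1,0,0,0,0],[-1,0,0,0,0],[-1,0,0,0,0],[-1,0,0,0,0],[-1,0,0,0,0]]]' 25
python3 ok.py 9 && python3 -m jog '[[[-1,0.002,0,0,0],[-1,0.004,0,0,0],[-1,0.006,0,0,0],[-1,0.008,0,0,0],[-1,0.01,0,0,0]]]' >/dev/null
python3 ok.py 9 && python3 -m jog '[[[-1,0.002,0,0,0],[-1,0.004,0,0,0],[-1,0.006,0,0,0],[-1,0.008,0,0,0],[-1,0.01,0,0,0]]]' >/dev/null
python3 ok.py 9 && python3 -m jog '[[[-1,0.002,0,0,0],[-1,0.004,0,0,0],[-1,0.006,0,0,0],[-1,0.008,0,0,0],[-1,0.01,0,0,0]]]' >/dev/null
python3 ok.py 9 && python3 -m jog '[[[-1,0,0,0,0],[-1,0,0,0,0],[-1,0,0,0,0]]]'; python3 ok.py 9
```

```text
time: 10.27
tool_pos: [0.5985, 0.0167, 0.0447]
tool_rot: [3.141, -0.0, 1.659]
contact_force: [2.2, -0.4, -2.3]
opening: 0.0192
grip_force: 25.0
t 10.27 y_tcp -0.0925 push 0.5 lat 2.1 fz -2.3 open 0.0192
t 10.27 y_tcp -0.0925 push 0.5 lat 2.1 fz -2.3 open 0.0192
t 10.27 y_tcp -0.0925 push 0.5 lat 2.1 fz -2.3 open 0.0192
t 10.27 y_tcp -0.0925 push 0.5 lat 2.1 fz -2.3 open 0.0192
t 10.27 y_tcp -0.0925 push 0.5 lat 2.1 fz -2.3 open 0.0192False
False
False
False
False
```

The guard's exit code was wrong (a numpy bool), so nothing has moved. I fix it and go on.

```bash
sed -i 's/sys.exit(F>/sys.exit(int(F>/; s/argv\[1\]))$/argv[1])))/' ok.py
python3 ok.py 9 && python3 -m jog '[[[-1,0.002,0,0.0003,0],[-1,0.004,0,0.0003,0],[-1,0.006,0,0.0003,0],[-1,0.008,0,0.0003,0],[-1,0.01,0,0.0003,0]]]' >/dev/null &&
python3 ok.py 9 && python3 -m jog '[[[-1,0.002,0,0,0],[-1,0.004,0,0,0],[-1,0.006,0,0,0],[-1,0.008,0,0,0],[-1,0.01,0,0,0]]]' >/dev/null &&
python3 ok.py 9 && python3 -m jog '[[[-1,0.002,0,0,0],[-1,0.004,0,0,0],[-1,0.006,0,0,0],[-1,0.008,0,0,0],[-1,0.01,0,0,0]]]' >/dev/null &&
python3 ok.py 9 && python3 -m jog '[[[-1,0,0,0,0],[-1,0,0,0,0],[-1,0,0,0,0]]]'; python3 ok.py 9
```

```text
t 10.27 y_tcp -0.0925 push 0.5 lat 2.1 fz -2.3 open 0.0192
t 10.68 y_tcp -0.0824 push 3.7 lat 2.9 fz -0.2 open 0.0194
t 11.10 y_tcp -0.0724 push 4.3 lat 4.9 fz 1.6 open 0.0194
t 11.52 y_tcp -0.0624 push 3.9 lat 2.9 fz 2.1 open 0.0189
time: 11.77
tool_pos: [0.5958, 0.0469, 0.0447]
tool_rot: [3.141, -0.001, 1.659]
contact_force: [5.2, -0.1, 2.4]
opening: 0.019
grip_force: 25.0
t 11.77 y_tcp -0.0621 push 0.6 lat 5.2 fz 2.4 open 0.0190
```

```bash
python3 -m jog '[[[-1,0.0005,0.0005,0,0],[-1,0.001,0.0005,0,0],[-1,0.001,0.0005,0,0]]]' >/dev/null; python3 ok.py 5.5 &&
python3 -m jog '[[[-1,0.0005,0,0,0],[-1,0.001,0,0,0],[-1,0.001,0,0,0]]]' >/dev/null; python3 ok.py 5.5 &&
python3 -m jog '[[[-1,0.0005,0,0,0],[-1,0.001,0,0,0],[-1,0.001,0,0,0]]]' >/dev/null; python3 ok.py 5.5 &&
python3 -m jog '[[[-1,0.0005,0,0,0],[-1,0.001,0,0,0],[-1,0.001,0,0,0]]]' >/dev/null; python3 ok.py 5.5 &&
python3 -m jog '[[[-1,0.0005,0,0,0],[-1,0.001,0,0,0],[-1,0.001,0,0,0]]]' >/dev/null; python3 ok.py 5.5 &&
python3 -m jog '[[[-1,0.0005,0,0,0],[-1,0.001,0,0,0],[-1,0.001,0,0,0]]]' >/dev/null; python3 ok.py 5.5 &&
python3 -m jog '[[[-1,0.0005,0,0,0],[-1,0.001,0,0,0],[-1,0.001,0,0,0]]]' >/dev/null; python3 ok.py 5.5 &&
python3 -m jog '[[[-1,0.0005,0,0,0],[-1,0.001,0,0,0],[-1,0.001,0,0,0]]]' >/dev/null; python3 ok.py 5.5
```

```text
t 12.02 y_tcp -0.0619 push 4.2 lat 2.3 fz 3.9 open 0.0192
t 12.27 y_tcp -0.0612 push 4.2 lat 2.7 fz 3.6 open 0.0194
t 12.52 y_tcp -0.0602 push 5.6 lat 1.4 fz 3.5 open 0.0193
t 12.52 y_tcp -0.0602 push 5.6 lat 1.4 fz 3.5 open 0.0193
t 12.52 y_tcp -0.0602 push 5.6 lat 1.4 fz 3.5 open 0.0193
t 12.52 y_tcp -0.0602 push 5.6 lat 1.4 fz 3.5 open 0.0193
t 12.52 y_tcp -0.0602 push 5.6 lat 1.4 fz 3.5 open 0.0193
t 12.52 y_tcp -0.0602 push 5.6 lat 1.4 fz 3.5 open 0.0193
```

```bash
python3 -m jog '[[[-1,0.0005,0,-0.0003,0],[-1,0.001,0,-0.0003,0],[-1,0.001,0,-0.0003,0]]]' >/dev/null; python3 ok.py 7 &&
python3 -m jog '[[[-1,0.0005,0,0,0],[-1,0.001,0,0,0],[-1,0.001,0,0,0]]]' >/dev/null && python3 ok.py 7 &&
python3 -m jog '[[[-1,0.0005,0,0,0],[-1,0.001,0,0,0],[-1,0.001,0,0,0]]]' >/dev/null && python3 ok.py 7 &&
python3 -m jog '[[[-1,0.0005,0,0,0],[-1,0.001,0,0,0],[-1,0.001,0,0,0]]]' >/dev/null && python3 ok.py 7 &&
python3 -m jog '[[[-1,0.0005,0,0,0],[-1,0.001,0,0,0],[-1,0.001,0,0,0]]]' >/dev/null && python3 ok.py 7 &&
python3 -m jog '[[[-1,0.0005,0,0,0],[-1,0.001,0,0,0],[-1,0.001,0,0,0]]]' >/dev/null && python3 ok.py 7 &&
python3 -m jog '[[[-1,0.0005,0,0,0],[-1,0.001,0,0,0],[-1,0.001,0,0,0]]]' >/dev/null && python3 ok.py 7 &&
python3 -m jog '[[[-1,0.0005,0,0,0],[-1,0.001,0,0,0],[-1,0.001,0,0,0]]]' >/dev/null && python3 ok.py 7 &&
python3 -m jog '[[[-1,0.0005,0,0,0],[-1,0.001,0,0,0],[-1,0.001,0,0,0]]]' >/dev/null && python3 ok.py 7 &&
python3 -m jog '[[[-1,0.0005,0,0,0],[-1,0.001,0,0,0],[-1,0.001,0,0,0]]]' >/dev/null && python3 ok.py 7
```

```text
t 12.77 y_tcp -0.0586 push 4.5 lat 2.5 fz 1.5 open 0.0192
t 13.02 y_tcp -0.0575 push 4.4 lat 3.1 fz 2.2 open 0.0192
t 13.27 y_tcp -0.0564 push 3.2 lat 2.4 fz 1.6 open 0.0193
t 13.52 y_tcp -0.0553 push 4.6 lat 2.0 fz 1.3 open 0.0190
t 13.77 y_tcp -0.0542 push 3.2 lat 3.1 fz 1.3 open 0.0193
t 14.02 y_tcp -0.0532 push 2.6 lat 1.3 fz 1.8 open 0.0191
t 14.27 y_tcp -0.0523 push 3.4 lat 3.1 fz 0.6 open 0.0191
t 14.52 y_tcp -0.0513 push 3.1 lat 2.6 fz 2.0 open 0.0193
t 14.77 y_tcp -0.0503 push 2.4 lat 2.7 fz 0.1 open 0.0193
t 15.02 y_tcp -0.0493 push 2.4 lat 2.4 fz 0.1 open 0.0193
```

```bash
python3 -m jog '[[[-1,0.0005,0,0,0],[-1,0.001,0,0,0],[-1,0.001,0,0,0]]]' >/dev/null && python3 ok.py 6 &&
python3 -m jog '[[[-1,0.0005,0,0,0],[-1,0.001,0,0,0],[-1,0.001,0,0,0]]]' >/dev/null && python3 ok.py 6 &&
python3 -m jog '[[[-1,0.0005,0,0,0],[-1,0.001,0,0,0],[-1,0.001,0,0,0]]]' >/dev/null && python3 ok.py 6 &&
python3 -m jog '[[[-1,0.0005,0,0,0],[-1,0.001,0,0,0],[-1,0.001,0,0,0]]]' >/dev/null && python3 ok.py 6 &&
python3 -m jog '[[[-1,0.0005,0,0,0],[-1,0.001,0,0,0],[-1,0.001,0,0,0]]]' >/dev/null && python3 ok.py 6 &&
python3 -m jog '[[[-1,0.0005,0,0,0],[-1,0.001,0,0,0],[-1,0.001,0,0,0]]]' >/dev/null && python3 ok.py 6 &&
python3 -m jog '[[[-1,0.0005,0,0,0],[-1,0.001,0,0,0],[-1,0.001,0,0,0]]]' >/dev/null && python3 ok.py 6 &&
python3 -m jog '[[[-1,0.0005,0,0,0],[-1,0.001,0,0,0],[-1,0.001,0,0,0]]]' >/dev/null && python3 ok.py 6 &&
python3 -m jog '[[[-1,0.0005,0,0,0],[-1,0.001,0,0,0],[-1,0.001,0,0,0]]]' >/dev/null && python3 ok.py 6 &&
python3 -m jog '[[[-1,0.0005,0,0,0],[-1,0.001,0,0,0],[-1,0.001,0,0,0]]]' >/dev/null && python3 ok.py 6 &&
python3 -m jog '[[[-1,0.0005,0,0,0],[-1,0.001,0,0,0],[-1,0.001,0,0,0]]]' >/dev/null && python3 ok.py 6 &&
python3 -m jog '[[[-1,0.0005,0,0,0],[-1,0.001,0,0,0],[-1,0.001,0,0,0]]]' >/dev/null && python3 ok.py 6 &&
python3 -m jog '[[[-1,0.0005,0,0,0],[-1,0.001,0,0,0],[-1,0.001,0,0,0]]]' >/dev/null && python3 ok.py 6 &&
python3 -m jog '[[[-1,0.0005,0,0,0],[-1,0.001,0,0,0],[-1,0.001,0,0,0]]]' >/dev/null && python3 ok.py 6 &&
python3 -m jog '[[[-1,0.0005,0,0,0],[-1,0.001,0,0,0],[-1,0.001,0,0,0]]]' >/dev/null && python3 ok.py 6
```

```text
t 15.27 y_tcp -0.0483 push 1.0 lat 1.9 fz -0.6 open 0.0191
t 15.52 y_tcp -0.0473 push 2.7 lat 2.1 fz 0.4 open 0.0185
t 15.77 y_tcp -0.0463 push 1.8 lat 2.2 fz 0.5 open 0.0195
t 16.02 y_tcp -0.0453 push 1.9 lat 2.1 fz -0.1 open 0.0190
t 16.27 y_tcp -0.0443 push 1.6 lat 1.8 fz -0.4 open 0.0192
t 16.52 y_tcp -0.0433 push 1.8 lat 2.1 fz 0.6 open 0.0193
t 16.77 y_tcp -0.0423 push 1.6 lat 2.0 fz -0.5 open 0.0194
t 17.02 y_tcp -0.0413 push 2.5 lat 1.8 fz -0.9 open 0.0190
t 17.27 y_tcp -0.0403 push 2.8 lat 1.7 fz -1.0 open 0.0193
t 17.52 y_tcp -0.0397 push 4.4 lat 1.8 fz -0.9 open 0.0192
t 17.77 y_tcp -0.0393 push 7.6 lat 0.6 fz -1.3 open 0.0194
```

The stiff spring is met at about -39.5 mm: the force climbs 8 N/mm above the ~1.8 N of friction. I press a little more and hold.

```bash
python3 -m jog '[[[-1,0.0004,0,0,0],[-1,0.0008,0,0,0],[-1,0.0008,0,0,0]]]' >/dev/null && python3 ok.py 14
python3 -m jog '[[[-1,0,0,0,0],[-1,0,0,0,0],[-1,0,0,0,0],[-1,0,0,0,0]]]' >/dev/null && python3 ok.py 14
```

```text
t 18.02 y_tcp -0.0390 push 8.7 lat 1.1 fz -1.7 open 0.0194
t 18.35 y_tcp -0.0390 push 7.7 lat 0.3 fz -0.6 open 0.0190
```

```bash
python3 -m jog '[[[-1,0.0004,0,0,0],[-1,0.0007,0,0,0],[-1,0.0007,0,0,0]]]' >/dev/null && python3 ok.py 14
python3 -m jog '[[[-1,0,0,0,0],[-1,0,0,0,0],[-1,0,0,0,0],[-1,0,0,0,0]]]' >/dev/null && python3 ok.py 14
python3 -m jog '[[[-1,0,0,0,0],[-1,0,0,0,0],[-1,0,0,0,0],[-1,0,0,0,0]]]' >/dev/null && python3 ok.py 14
```

```text
t 18.60 y_tcp -0.0388 push 10.0 lat 0.9 fz -1.4 open 0.0195
t 18.93 y_tcp -0.0388 push 9.7 lat 1.0 fz -1.2 open 0.0191
t 19.27 y_tcp -0.0388 push 11.2 lat 0.4 fz -0.9 open 0.0193
```

Pressed home with about 8.5 N on the stop for over 0.5 s. I ease off slowly, so the stiff spring does not kick the bar back, and then release.

```bash
python3 -m jog '[[[-1,-0.0004,0,0,0],[-1,-0.0008,0,0,0],[-1,-0.0012,0,0,0],[-1,-0.0012,0,0,0]]]' >/dev/null; python3 ok.py 14
python3 -m jog '[[[-1,-0.0002,0,0,0],[-1,-0.0004,0,0,0],[-1,-0.0006,0,0,0],[-1,-0.0006,0,0,0]]]' >/dev/null; python3 ok.py 14
```

```text
t 19.60 y_tcp -0.0391 push 7.2 lat 1.5 fz -1.5 open 0.0193
t 19.93 y_tcp -0.0393 push 4.5 lat 0.8 fz -0.7 open 0.0192
```

```bash
python3 -m jog '[[[-1,-0.0003,0,0,0],[-1,-0.0006,0,0,0],[-1,-0.0008,0,0,0],[-1,-0.0008,0,0,0],[-1,-0.0008,0,0,0]]]' >/dev/null; python3 ok.py 14
python3 -m jog '[[[-0.7,0,0,0,0],[-0.5,0,0,0,0],[-0.3,0,0,0,0],[-0.3,0,0,0,0],[-0.3,0,0,0,0]]]' 5; python3 ok.py 14
```

```text
t 20.35 y_tcp -0.0395 push 3.9 lat 1.6 fz -0.9 open 0.0192
time: 20.77
tool_pos: [0.5938, 0.0698, 0.0447]
tool_rot: [-3.141, -0.0, 1.659]
contact_force: [0.0, 0.8, -0.2]
opening: 0.0319
grip_force: 0.0
t 20.77 y_tcp -0.0391 push -0.8 lat 0.1 fz -0.2 open 0.0319
```

```bash
python3 -m jog '[[[0.1,0,0,0,0],[0.1,0,0,0,0],[0.1,0,0,0,0],[0.1,0,0,-0.005,0],[0.1,0,0,-0.015,0]]]' >/dev/null
python3 -m jog '[[[0.1,0,0,-0.02,0],[0.1,0,0,-0.05,0],[0.1,0,0,-0.08,0],[0.1,0,0,-0.11,0],[0.1,0,0,-0.14,0]]]' >/dev/null
python3 -m jog '[[[0.1,0,0,0,0],[0.1,0,0,0,0],[0.1,0,0,0,0]]]'
python3 - <<'E'
from h import *
import pickle
c=cam("wrist"); w=robot.read_camera("wrist"); pickle.dump((c,w),open("w5.pkl","wb"))
hsv=cv2.cvtColor(w,cv2.COLOR_RGB2HSV); br=cv2.inRange(hsv,(15,120,90),(32,255,255))
n=np.array([.9961,.0882,0])
for v in range(120,255,8):
    u=np.where(br[v,225:290])[0]+225
    if len(u)>8: print(v,u[0],u[-1],(ray(c,((u[0]+u[-1]+1)/2,v),.055)@n).round(4),end=' | ')
s=robot.read_camera("scene"); cs=cam("scene"); q=proj(cs,(.597,.0,.055)).astype(int)
save("scene5",s[q[1]-60:q[1]+90,q[0]-90:q[0]+90],4)
# red end position along the groove
hs=cv2.cvtColor(s,cv2.COLOR_RGB2HSV); rd=cv2.inRange(hs,(0,150,60),(8,255,255))|cv2.inRange(hs,(172,150,60),(180,255,255))
for k in cv2.findContours(rd,0,1)[0]:
    if cv2.contourArea(k)>15:
        b=k.reshape(-1,2); m=b.mean(0); P=ray(cs,m,.055); print('\nred',m,cv2.contourArea(k),P.round(4), 'y_rig',P[:2]@np.array([-.0875,.9962])-.0567,'lat',P@n)
E
```

```text
time: 21.85
tool_pos: [0.5936, 0.0694, 0.1998]
tool_rot: [-3.142, -0.0, 1.659]
contact_force: [-0.4, 0.9, -0.1]
opening: 0.0503
grip_force: 0.0
128 245 265 0.5982 | 136 245 265 0.5982 | 144 245 265 0.5982 | 152 245 265 0.5982 | 160 245 265 0.5982 | 168 245 265 0.5982 | 176 245 265 0.5982 | 184 245 265 0.5982 | 192 245 265 0.5982 | 200 245 265 0.5982 | 208 245 265 0.5982 | 216 245 264 0.5978 | 224 246 263 0.5978 | 
red [267.34328358 370.34328358] 57.5 [0.7618 0.2748 0.055 ] y_rig 0.15043602116842325 lat 0.7830348784680013

red [505.31578947 349.        ] 32.5 [0.3327 0.5145 0.055 ] y_rig 0.4267731131235888 lat 0.37673520175756425

red [225.78947368 358.28070175] 76.0 [0.8175 0.2078 0.055 ] y_rig 0.07882928743282638 lat 0.8326367648929488

red [124.84090909 259.28409091] 145.0 [ 0.892  -0.1297  0.055 ] y_rig -0.26392912552849557 lat 0.8771298143105705

red [261.14285714 244.04761905] 43.5 [0.5973 0.0177 0.055 ] y_rig -0.09133375034558353 lat 0.5964850021854156

red [481.4875  12.8   ] 408.0 [-0.8735 -0.4372  0.055 ] y_rig -0.4158074590411043 lat -0.9086402150775981
```

View pics/scene5.png

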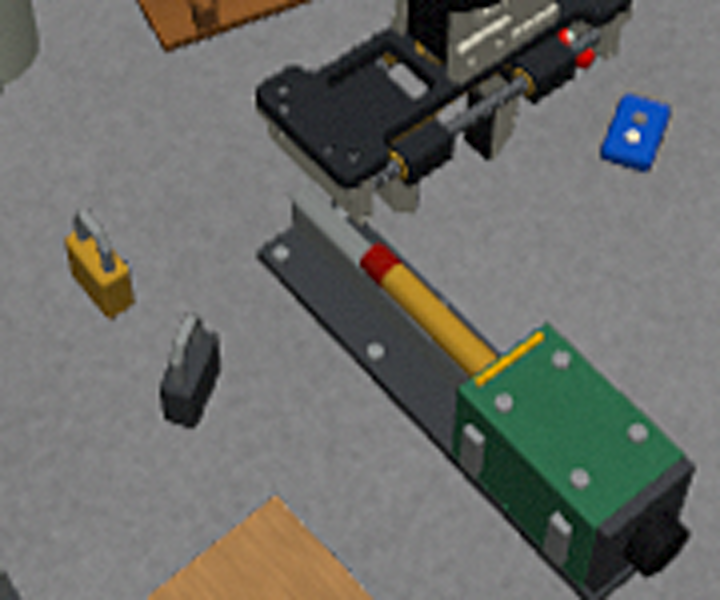

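The bar lies straight in the groove with its red end outside, at (380,262) in the crop, and the plain end inside the head. The wrist view puts its axis within 0.3 mm of the groove's. One question is left: did it spring back on release? I compare the red/brass boundary with where it sat in the held view (w3 plain end minus 130 mm).

```bash
python3 - <<'E'
from h import *
import pickle
def prof(f,v0,v1,u0,u1):
    c,w=pickle.load(open(f,"rb")); p=w[v0:v1,u0:u1].astype(float).mean(1); return c,p
def edge(p,ch,v0,lo=None):
    g=np.gradient(cv2.GaussianBlur(p[:,ch].reshape(-1,1),(1,5),0).ravel()); return g
c,w=pickle.load(open("w5.pkl","rb"))
G=w[200:262,250:260,1].astype(float).mean(1); print("w5 G",G.round(0).tolist())
RG=w[200:262,250:260,0].astype(float).mean(1); print("w5 R",RG.round(0).tolist())
c3,w3=pickle.load(open("w3.pkl","rb")); print("w3 RGB", w3[30:52,250:260].mean(1).round(0).tolist())
c2,w2=pickle.load(open("w2.pkl","rb")); print("w2 G",w2[222:256,254:261,1].mean(1).round(0).tolist())
d=np.array([-.0875,.9962])
s=robot.observe()["tool_pos"]; print("tcp",s, s[:2]@d-.0567)
for v in(224,226,228,230,232): print(v,(ray(c,(255,v),.0648)[:2]@d-.0567).round(4))
E
```

```text
w5 G [186.0, 186.0, 186.0, 186.0, 186.0, 186.0, 186.0, 186.0, 185.0, 185.0, 186.0, 185.0, 186.0, 185.0, 185.0, 186.0, 185.0, 185.0, 184.0, 185.0, 185.0, 185.0, 185.0, 185.0, 182.0, 156.0, 95.0, 46.0, 38.0, 38.0, 37.0, 37.0, 37.0, 36.0, 36.0, 36.0, 35.0, 36.0, 34.0, 35.0, 35.0, 34.0, 33.0, 35.0, 40.0, 87.0, 149.0, 178.0, 181.0, 182.0, 181.0, 181.0, 181.0, 181.0, 181.0, 181.0, 182.0, 181.0, 177.0, 136.0, 54.0, 44.0]
w5 R [231.0, 232.0, 232.0, 232.0, 231.0, 232.0, 232.0, 231.0, 231.0, 231.0, 231.0, 231.0, 231.0, 231.0, 231.0, 232.0, 231.0, 231.0, 231.0, 231.0, 231.0, 231.0, 231.0, 231.0, 230.0, 219.0, 194.0, 182.0, 180.0, 180.0, 180.0, 180.0, 180.0, 180.0, 180.0, 180.0, 180.0, 181.0, 180.0, 180.0, 181.0, 180.0, 180.0, 181.0, 181.0, 180.0, 177.0, 175.0, 175.0, 174.0, 175.0, 175.0, 175.0, 175.0, 175.0, 175.0, 176.0, 175.0, 170.0, 131.0, 52.0, 43.0]
w3 RGB [[42.0, 65.0, 43.0], [39.0, 57.0, 37.0], [41.0, 57.0, 38.0], [42.0, 57.0, 39.0], [65.0, 79.0, 64.0], [134.0, 143.0, 137.0], [179.0, 185.0, 182.0], [184.0, 190.0, 187.0], [186.0, 189.0, 184.0], [204.0, 189.0, 156.0], [229.0, 192.0, 100.0], [237.0, 195.0, 75.0], [238.0, 196.0, 73.0], [238.0, 196.0, 73.0], [238.0, 196.0, 73.0], [238.0, 196.0, 73.0], [238.0, 196.0, 73.0], [238.0, 196.0, 72.0], [238.0, 196.0, 74.0], [237.0, 195.0, 72.0], [238.0, 196.0, 73.0], [238.0, 196.0, 72.0]]
w2 G [166.0, 165.0, 166.0, 166.0, 167.0, 166.0, 166.0, 167.0, 164.0, 142.0, 89.0, 40.0, 33.0, 34.0, 33.0, 32.0, 34.0, 32.0, 32.0, 31.0, 32.0, 32.0, 31.0, 31.0, 30.0, 34.0, 58.0, 121.0, 158.0, 161.0, 159.0, 156.0, 156.0, 155.0]
tcp [0.59320585 0.0693909  0.19854772] -0.03947829223353605
224 -0.0725
226 -0.0745
228 -0.0765
230 -0.0785
232 -0.0805
```

The boundary was expected at -74.3 mm when released and now measures -74.5 mm, so the bar has not sprung back. It is home and free, and the arm is clear.

```bash
python3 -c "
from cell import robot
print(robot.hand_in())"
```

```text
the job is handed in; nothing more can be done
None
```

The brass bar lies in the groove, was pressed home on the stop at an estimated 8.5 N for over half a second and then released; it measured within about 0.2 mm of its release position, and the job is handed in (no verdict was returned).

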